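# Return the used lens carrier through the one-way gate

## Task

The rectangular lens carrier has been used: take it by its tab, set it flat in the front part of the return lane and push it along the lane through the spring gate, until it is wholly in the bay and the gate has swung shut behind it. Let go and leave it standing flat in the bay; leave the round carrier where it is.

Things in the scene. Friction and masses are not known exactly. Their poses are not given: they have to be found in the camera images.
- carrier: Used carrier: white rectangular block 70 long (its x), 46 wide (y), 22 mm high, two small round lenses in its top; in the middle an upright black grip tab 12 thick along x, 26 wide along y, from 22 to 78 mm above the underside. Origin: centre of the underside, z up. Same either way round. About 0.16 kg, loose, standing on the table.
- round_carrier: The other carrier, to be left alone: a white disc 72 mm in diameter and 22 mm high with the same black tab and two lenses. Origin: centre of the underside.
- station: Fixed open-topped white lane, floor 4 mm thick, walls to 34 (hinge post 42) mm above the table. Origin: on the table at the gate, mid lane; x = push direction (roughly robot's left), y left of it. Front lane x -130 (open entry) to 0, y -33 to 33 mm. Bay x 0 to 185 (end stop), y -33 to 43 mm. A carrier centred at x 105 to 150 mm is clear of the gate's swing.
- gate (a joint): Spring gate across the lane at station x = 0: steel flap 70 long, 4 thick, from 6 to 40 mm above the table, on an upright hinge at station (0, +38 mm). Angle in rad: 0 shut, grows as it swings into the bay, stop at 1.6; never opens the other way. A light spring (0.015 N m shut, 0.06 N m wide open) shuts it; pushing a carrier through takes about 2 to 5 N.

How it is judged:
By the outcome, as a careful person would: the job done as asked, in the order asked, and still so for the second after the job is handed in, with the robot touching nothing.
It also fails if it takes over 42 s, if anything falls off the work surface, if the arm or the gripper's body presses on something with over 40 N, if the wrist force passes 120 N, or if a joint passes its speed limit or range.

## Robot

A 6-joint arm with a two-finger parallel gripper is mounted at the origin on the work surface. World frame = base frame: x ahead of the robot, y to its left, z up, the work surface at z = 0. Lengths are in m, angles in rad, forces in N, time in s.
With the tool pointing down it reaches from about 0.325 to 1 m from the base axis. Payload 5.1 kg.
Tool frame: the origin (TCP) lies midway between the tips of the shut fingers; the grasp point (between the pads) lies 19 mm behind it; z points along the fingers, y is the direction in which the jaws open and shut (so a half turn about z gives the same grasp; the last joint's range is limited). The gripper opens to 85 mm and grips with 20 to 120 N. Pads are 22 mm wide; open, the fingers measure 114 mm over their backs; the gripper's body (76 mm by 85 mm) begins 54 mm behind the grasp point. The pads swing forward as they close: fully open they stand 13 mm farther back than shut.
Start: joints at [-1.372, 0.124, 1.65, -0, 1.367, -0.083], TCP at [0.181, -0.624, 0.205] pointing down, gripper open.
Joint ranges: [-2.61, 2.61], [-1.02, 2.33], [0.03, 2.71], [-1.35, 4.49], [0.32, 2.68], [-2.91, 2.91]. Speed limits (rad/s): [2.57, 2.57, 3.14, 3.14, 3.14, 3.14].

## Interface

Orientations are given as a unit quaternion [x, y, z, w].
In Python, from plant import arm gives the robot as it stands.
- The arm moves only by the tool arm_command, never from a script. Its argument "targets" is a list that holds one entry, the list of rows, each a list of 6 numbers: the shift along the world's x, y, z in units of 40 mm (1.0 is 40 mm), then the turn, a rotation vector about the world's x, y, z in units of 5 degrees (1.0 is 5 degrees). A call has exactly 10 rows; each row shifts and turns the commanded pose from where the row before left it; what a row does not reach is not made up. A row lasts 1/12 s, in which the tool goes at most 41.7 mm and 7.16 degrees, less where a joint would pass 70% of its speed; a pose out of reach is approached as far as the arm can. A call is refused whole if a number of a shift passes 1 or a number of a turn 1, either way. A call with a gripper value outside its range is refused whole. "jaw" is the closure in counts, from 0 (fully open) to 255 (shut), set as the call begins (left out, the last holds). The fingers move at their own pace and stop on an object; the grip force is fixed at half the most. Time passes only in rows, so rows that do not move let the fingers close, or fill a call up. It gives the time, the measured TCP pose, the force and the opening at its end, in the units of the state.
- arm.state(): the state, without advancing time (a new reading comes with each control period).
- arm.get_image(name): name is "scene" or "top"; returns a dict with "image" (400x640x3 uint8, blue, green, red), "mtx" (3x3 intrinsics, pixels), "rvec" (rotation vector, rad) and "tvec" (3), from world to camera coordinates, as OpenCV has them. Camera axes: x right, y down, z forward; pixel columns grow to the right and rows downward; lengths in m; the calibration is good to about 2 mm. A picture is of the moment at which its call begins. There is no depth.
- arm.job_done(): hands the job in, once; it reports no verdict.
The state is a dict: "t": time; "joint_positions": joint angles; "qvel": joint speeds; "joint_torque": joint torques, N m; "position": TCP position; "eef_rot": TCP orientation; "contact_force": force on the tool from outside, world axes, zero at the start; "ft_torque": the same for the moment, N m; "gripper_width": opening from 0.0 (shut) to 1.0 (fully open).
Only numpy, scipy, OpenCV 4.12 (cv2) and the standard library are available. Lean on these libraries where they do the work, as an engineer would, in place of code of your own. Each camera call takes 0.05 s, during which the arm holds its last target.

## Working session

There is one attempt and no reset: what is moved stays moved. The work goes in short steps, Python scripts to look and compute and a tool call to move; the robot and the scene stay as the last step left them, time stands still between calls to the robot, and variables do not carry over. Pictures are saved under pics/ and viewed, and the job is handed in when it is done.

Besides the shell and the picture viewer there is one more tool, called after ">>>" as a command line: name --argument value ..., lists and objects as JSON in quotes. arm_command: Moves the arm, as the interface text tells. Its arguments: {"type":"object","properties":{"targets":{"type":"array"},"jaw":{"type":"number"}},"required":["targets"]}

```bash
ls; mkdir -p pics; python3 - <<'E'
from plant import arm
import cv2,pickle
s=arm.state();print(s)
for n in("scene","top"):
    d=arm.get_image(n);cv2.imwrite(f"pics/{n}0.png",d["image"]);pickle.dump(d,open(f"{n}0.pkl","wb"));print(n,d["mtx"],d["rvec"],d["tvec"])
E
```

```text
pics
{'t': 0.0, 'joint_positions': array([-1.37162044e+00,  1.24493045e-01,  1.65165815e+00,  3.63755522e-05,
        1.36750521e+00, -8.25795447e-02]), 'qvel': array([-0.00129881,  0.00235516, -0.00063129,  0.00083938,  0.00165956,
       -0.00055696]), 'joint_torque': array([-4.32887837e-04, -4.23617649e+01, -3.65449190e+01, -1.76680901e-04,
        6.75342380e-03, -3.59719124e-06]), 'position': array([ 0.18059193, -0.62372325,  0.20377025]), 'eef_rot': array([ 9.90093126e-01,  1.40408462e-01, -4.23431905e-05, -1.03116004e-03]), 'contact_force': array([0.17165204, 0.90758654, 0.51329271]), 'ft_torque': array([ 0.01039532, -0.0186678 ,  0.02121811]), 'gripper_width': 0.9999907374873117}
scene [[456.25768327   0.         320.02861657]
 [  0.         456.25768327 204.50788852]
 [  0.           0.           1.        ]] [ 2.17315371  0.92034737 -0.4254352 ] [-0.38033031 -0.23640657  1.0677618 ]
top [[393.9740048    0.         318.91213697]
 [  0.         393.9740048  193.05959606]
 [  0.           0.           1.        ]] [ 2.14274193 -2.13250119  0.11368362] [-0.00273212  0.56208834  0.62991   ]
```

View pics/scene0.png

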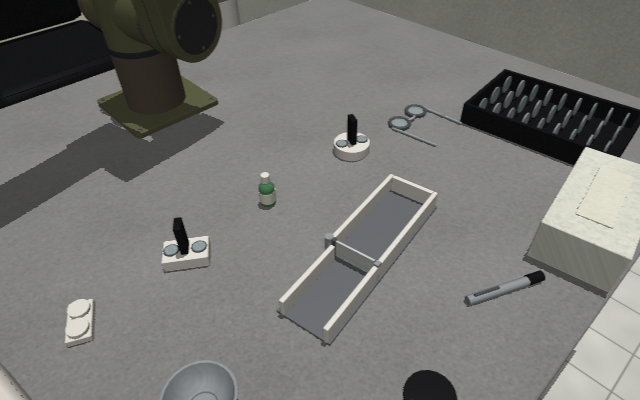

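View pics/top0.png

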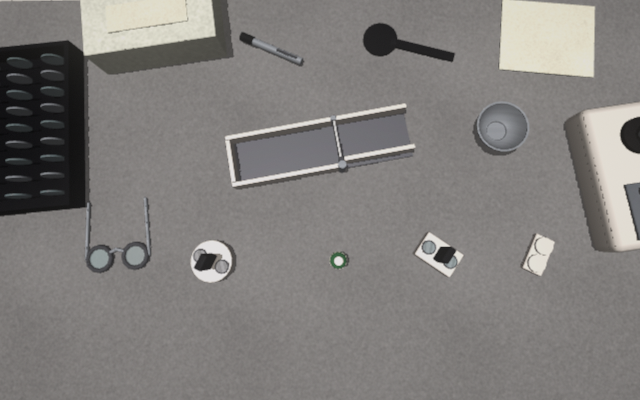

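The top view shows the station (entry on the right at about (412,130), hinge post at (342,165), end at (232,160)) and the rectangular carrier at (439,254). The round carrier is at (211,261). Next I'll measure.

```bash
cat > h.py <<'E'
import numpy as np,cv2
def ray(d,px,z):
    R=cv2.Rodrigues(np.array(d["rvec"],float))[0];t=np.array(d["tvec"],float).reshape(3)
    px=np.atleast_2d(px).astype(float)
    v=np.c_[px,np.ones(len(px))]@np.linalg.inv(d["mtx"]).T@R
    c=-R.T@t
    return c+v*((z-c[2])/v[:,2])[:,None]
def proj(d,P):
    return cv2.projectPoints(np.atleast_2d(P).astype(float),np.array(d["rvec"],float),np.array(d["tvec"],float),d["mtx"],None)[0].reshape(-1,2)
E
python3 - <<'E'
import pickle,cv2,numpy as np
from h import *
d=pickle.load(open("top0.pkl","rb"));im=d["image"]
print("cam",ray(d,[[320,200]],0))
hsv=cv2.cvtColor(im,cv2.COLOR_BGR2HSV)
m=((hsv[...,2]>165)).astype(np.uint8)
cs,_=cv2.findContours(m,cv2.RETR_EXTERNAL,cv2.CHAIN_APPROX_NONE)
for c in cs:
    if cv2.contourArea(c)<100: continue
    r=cv2.minAreaRect(c);print(r,cv2.contourArea(c))
m2=m*0;m2[225:285,410:470]=m[225:285,410:470]
c=max(cv2.findContours(m2,cv2.RETR_EXTERNAL,cv2.CHAIN_APPROX_NONE)[0],key=cv2.contourArea)
P=ray(d,c[:,0,:],0.022)[:,:2]
r=cv2.minAreaRect((P*1000).astype(np.float32));print("carrier",r,cv2.boxPoints(r))
b=(im.max(2)<35).astype(np.uint8);m3=b*0;m3[235:275,425:465]=b[235:275,425:465]
c=max(cv2.findContours(m3,cv2.RETR_EXTERNAL,cv2.CHAIN_APPROX_NONE)[0],key=cv2.contourArea)
print("tabpx",cv2.minAreaRect(c), c[:,0].T.tolist())
a=im[90:200,215:425];cv2.imwrite("pics/st.png",cv2.resize(a,None,fx=3.8,fy=3.8,interpolation=cv2.INTER_CUBIC))
a=im[220:290,400:480];cv2.imwrite("pics/ca.png",cv2.resize(a,None,fx=7,fy=7,interpolation=cv2.INTER_CUBIC))
E
```

```text
cam [[ 0.55476108 -0.00093749  0.        ]]
((210.50001525878906, 261.0), (40.305084228515625, 41.719295501708984), 45.0) 1320.0
((538.9137573242188, 254.4654998779297), (21.354963302612305, 38.067543029785156), 21.801406860351562) 727.0
((439.0384521484375, 254.19229125976562), (42.434566497802734, 26.34825897216797), 33.6900634765625) 426.5
((379.43377685546875, 151.63192749023438), (4.7043962478637695, 72.00285339355469), 79.79602813720703) 260.0
((283.8800048828125, 150.83999633789062), (51.69789123535156, 115.55999755859375), 79.69515228271484) 960.5
((370.81597900390625, 110.98798370361328), (4.56157922744751, 71.37529754638672), 79.69515228271484) 257.0
((620.5826416015625, 177.56138610839844), (144.15545654296875, 58.43038558959961), 81.63410949707031) 4652.0
((547.573486328125, 37.54411697387695), (96.48419189453125, 71.25104522705078), 4.39870548248291) 6500.5
((147.41436767578125, 23.130352020263672), (54.58100128173828, 132.42910766601562), 86.42366790771484) 5886.0
carrier ((460.9772644042969, -202.64404296875), (69.45610809326172, 44.99373245239258), 55.88566589355469) [[ 422.87457 -218.77881]
 [ 460.1258  -244.01337]
 [ 499.07996 -186.50928]
 [ 461.82874 -161.27472]]Traceback (most recent call last):
  File "<stdin>", line 16, in <module>
ValueError: max() iterable argument is empty
```

```bash
python3 - <<'E'
import pickle,cv2,numpy as np
from h import *
d=pickle.load(open("top0.pkl","rb"));im=d["image"]
m=(im.max(2)>165).astype(np.uint8)
cs,_=cv2.findContours(m,cv2.RETR_EXTERNAL,cv2.CHAIN_APPROX_NONE)
st=[]
for c in cs:
    r=cv2.minAreaRect(c)
    if cv2.contourArea(c)>200 and 215<r[0][0]<420 and 90<r[0][1]<190:
        P=ray(d,c[:,0,:],0.034)[:,:2]*1000
        q=cv2.minAreaRect(P.astype(np.float32)); print(q,cv2.boxPoints(q).round(1).tolist()); st.append(P)
allq=cv2.minAreaRect(np.vstack(st).astype(np.float32));print("all",allq,cv2.boxPoints(allq).round(1).tolist())
a=im[90:200,215:425];cv2.imwrite("pics/st.png",cv2.resize(a,None,fx=3.8,fy=3.8,interpolation=cv2.INTER_CUBIC))
a=im[220:290,400:480];cv2.imwrite("pics/ca.png",cv2.resize(a,None,fx=7,fy=7,interpolation=cv2.INTER_CUBIC))
b=pickle.load(open("scene0.pkl","rb"))["image"][170:350,270:450];cv2.imwrite("pics/sc.png",cv2.resize(b,None,fx=3.3,fy=3.3,interpolation=cv2.INTER_CUBIC))
E
```

```text
((634.9840087890625, -103.71023559570312), (8.272878646850586, 123.9262924194336), 10.439169883728027) [[619.7000122070312, -43.5], [642.0999755859375, -165.39999389648438], [650.2999877929688, -163.89999389648438], [627.7999877929688, -42.0]]
((636.9459228515625, 61.22698211669922), (92.22704315185547, 199.13352966308594), 10.5487642288208) [[573.4000244140625, 150.6999969482422], [609.7999877929688, -45.099998474121094], [700.5, -28.200000762939453], [664.0999755859375, 167.60000610351562]]
((707.7772216796875, -89.7103500366211), (8.265684127807617, 124.75313568115234), 10.518552780151367) [[692.2999877929688, -29.100000381469727], [715.0999755859375, -151.8000030517578], [723.2000122070312, -150.3000030517578], [700.5, -27.600000381469727]]
all ((648.322021484375, 0.1895599365234375), (92.25081634521484, 323.3152770996094), 10.557088851928711) [[573.4000244140625, 150.6999969482422], [632.5999755859375, -167.1999969482422], [723.2999877929688, -150.3000030517578], [664.0, 167.60000610351562]]
```

View pics/st.png

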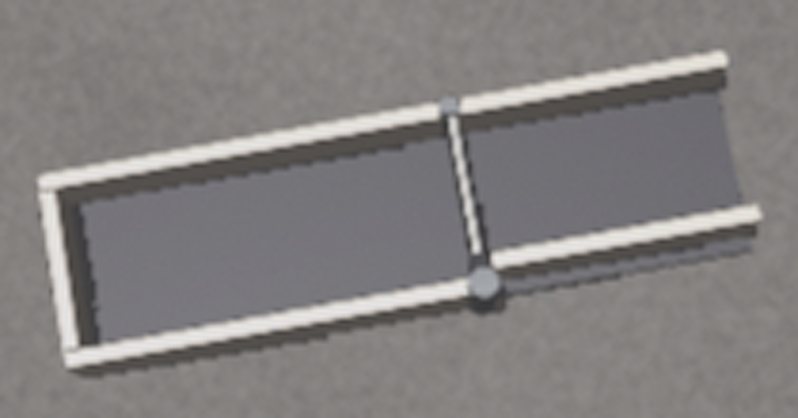

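View pics/ca.png

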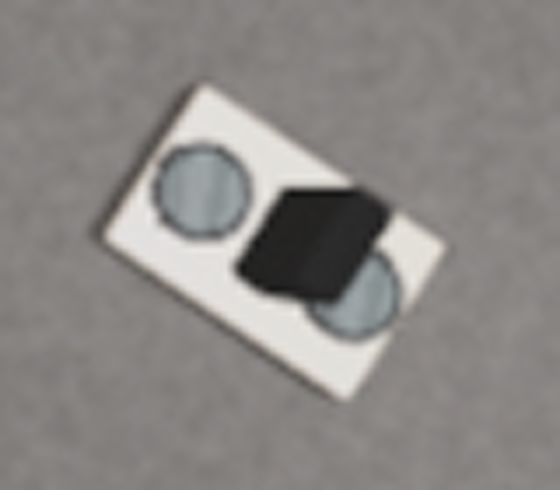

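View pics/sc.png

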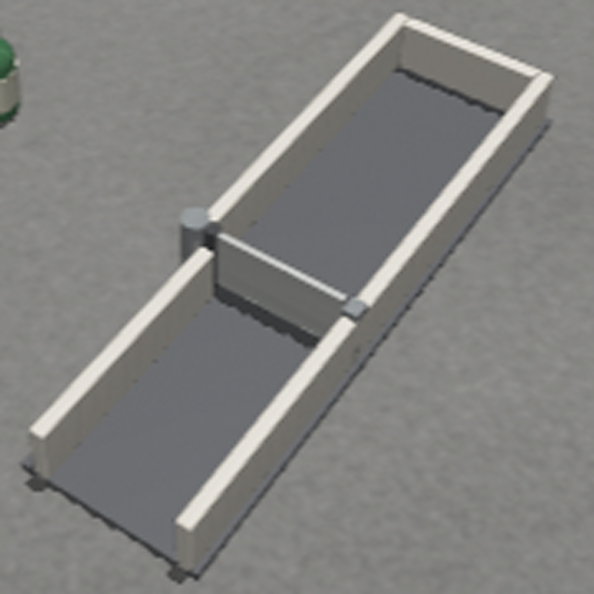

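Both pictures agree. The carrier's centre is at (0.461, -0.203) with its long axis at 55.9°. The station origin is at about (0.659, -0.030), with the push direction at 100.5°. Next I'll go above the carrier.

>>> arm_command --targets '[[[0.35,0.53,0,0,0,-0.5],[0.35,0.53,0,0,0,-0.5],[0.35,0.53,0,0,0,-0.5],[0.35,0.53,0,0,0,-0.5],[0.35,0.53,0,0,0,-0.5],[0.35,0.53,0,0,0,-0.5],[0.35,0.53,0,0,0,-0.5],[0.35,0.53,0,0,0,-0.5],[0.35,0.53,0,0,0,-0.5],[0.35,0.53,0,0,0,-0.5]]]' --jaw 0

```text
t: 0.93
position: [0.321, -0.411, 0.2045]
eef_rot: [0.997, -0.078, -0.0, -0.0]
contact_force: [0.0, 0.9, 0.6]
gripper_width: 1.0
```

>>> arm_command --targets '[[[0.35,0.53,-0.2,0,0,-0.5],[0.35,0.53,-0.2,0,0,-0.5],[0.35,0.53,-0.2,0,0,-0.5],[0.35,0.53,-0.2,0,0,-0.5],[0.35,0.53,-0.2,0,0,-0.5],[0.35,0.53,-0.2,0,0,-0.5],[0.35,0.53,-0.2,0,0,-0.5],[0.35,0.53,-0.2,0,0,-0.5],[0.35,0.53,-0.2,0,0,-0.5],[0.35,0.53,-0.2,0,0,-0.5]]]'

```text
t: 1.77
position: [0.4609, -0.199, 0.1242]
eef_rot: [0.956, -0.292, -0.0, -0.0]
contact_force: [0.7, -0.7, 1.1]
gripper_width: 1.002
```

```bash
cat >> h.py <<'E'
from scipy.spatial.transform import Rotation as Ro
O=np.array([.6590,-.0299]);a=np.radians(100.5);UX=np.array([np.cos(a),np.sin(a)]);UY=np.array([-np.sin(a),np.cos(a)])
def rep(arm):
    s=arm.state();R=Ro.from_quat(s["eef_rot"]).as_matrix();p=s["position"]
    print("t",round(s["t"],2),"p",p.round(4),"jawang",round(np.degrees(np.arctan2(R[1,1],R[0,1]))%180,2),"zax",R[:,2].round(4),"F",s["contact_force"].round(1),"w",round(s["gripper_width"],3),"st",((p[:2]-O)@UX).round(4),((p[:2]-O)@UY).round(4),"q",s["joint_positions"].round(2))
    return s
E
python3 - <<'E'
from plant import arm
from h import *
rep(arm)
for n in("scene","top"):
    cv2.imwrite(f"pics/{n}1.png",arm.get_image(n)["image"])
E
```

```text
t 1.77 p [ 0.4609 -0.199   0.1242] jawang 56.02 zax [-5.e-04  3.e-04 -1.e+00] F [ 0.7 -0.7  1.1] w 1.002 st -0.1302 0.2256 q [-0.51 -0.14  2.05 -0.    1.23  1.65]
```

View pics/scene1.png

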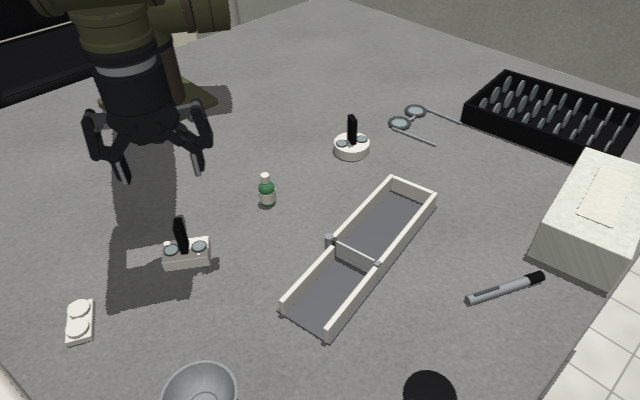

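```bash
python3 - <<'E'
import pickle
from h import *
d=pickle.load(open("scene0.pkl","rb"))
print(proj(d,[[.461,-.2026,.078],[.461,-.2026,.0],[.461,-.199,.124]]))
S=lambda x,y,z:[*(O+UX*x+UY*y),z]
print(proj(d,[S(-.13,.033,.034),S(-.13,-.033,.034),S(0,.038,.042),S(.193,-.041,.034),S(.193,.051,.034)]))
E
```

```text
[[175.7386954  222.89896385]
 [187.36166693 257.75251524]
 [170.26600866 198.38072234]]
[[282.0164152  302.66823626]
 [321.88961329 327.55244604]
 [333.93683038 238.5978011 ]
 [437.52038571 192.40696467]
 [389.67735389 172.90046711]]
```

View pics/top1.png

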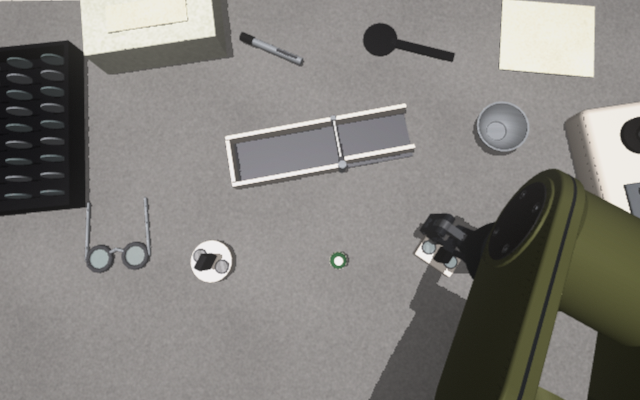

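```bash
python3 - <<'E'
import pickle
from h import *
c=np.array([.461,-.2026]);a_=np.radians(55.9);X=np.array([np.cos(a_),np.sin(a_)]);Y=np.array([-X[1],X[0]])
for n,x0,y0,w,h in(("scene",150,205,75,75),("top",400,220,80,70)):
    d=pickle.load(open(n+"0.pkl","rb"));f=7
    im=cv2.resize(d["image"][y0:y0+h,x0:x0+w],None,fx=f,fy=f,interpolation=cv2.INTER_CUBIC)
    for z,hx,hy,col in((.078,.006,.013,(0,0,255)),(.022,.006,.013,(0,255,255)),(.022,.035,.023,(0,255,0)),(0,.035,.023,(255,0,0))):
        P=[[*(c+X*hx*i+Y*hy*j),z] for i,j in((1,1),(1,-1),(-1,-1),(-1,1))]
        q=((proj(d,P)+.5-[x0,y0])*f).astype(int);cv2.polylines(im,[q.reshape(-1,1,2)],True,col,1)
    cv2.imwrite(f"pics/ov_{n}.png",im)
a=cv2.imread("pics/ov_scene.png");b=cv2.imread("pics/ov_top.png");b=cv2.copyMakeBorder(b,0,a.shape[0]-b.shape[0],0,0,0);o=np.hstack([a,b]);cv2.imwrite("pics/ov.png",cv2.resize(o,None,fx=.73,fy=.73))
E
```

```text
(no output)
```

View pics/ov.png

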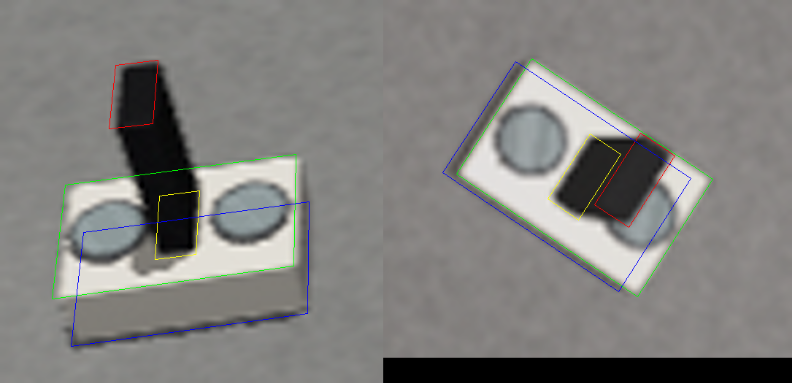

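The overlay of the measured pose matches both views to about 1–2 mm. The tab is centred, so I'll correct by 3.6 mm in y and descend.

>>> arm_command --targets '[[[0,-0.09,-0.25,0,0,0],[0,0,-0.25,0,0,0],[0,0,-0.25,0,0,0],[0,0,-0.25,0,0,0],[0,0,-0.25,0,0,0],[0,0,-0.25,0,0,0],[0,0,-0.25,0,0,0],[0,0,-0.25,0,0,0],[0,0,0,0,0,0],[0,0,0,0,0,0]]]'

```text
t: 2.7
position: [0.4602, -0.2037, 0.0441]
eef_rot: [0.957, -0.291, -0.001, -0.0]
contact_force: [0.5, -1.0, 0.5]
gripper_width: 1.0
```

```bash
python3 - <<'E'
from plant import arm
from h import *
rep(arm)
o=[]
for n,x0,y0,w,h in(("scene",110,120,150,170),("top",380,180,150,170)):
    o.append(cv2.resize(arm.get_image(n)["image"][y0:y0+h,x0:x0+w],None,fx=2.6,fy=2.6))
cv2.imwrite("pics/g1.png",np.hstack(o))
E
```

```text
t 2.7 p [ 0.4602 -0.2037  0.0441] jawang 56.15 zax [-1.5e-03  9.0e-04 -1.0e+00] F [ 0.5 -1.   0.5] w 1.0 st -0.1346 0.2271 q [-0.52 -0.04  2.11  0.    1.08  1.64]
```

View pics/g1.png

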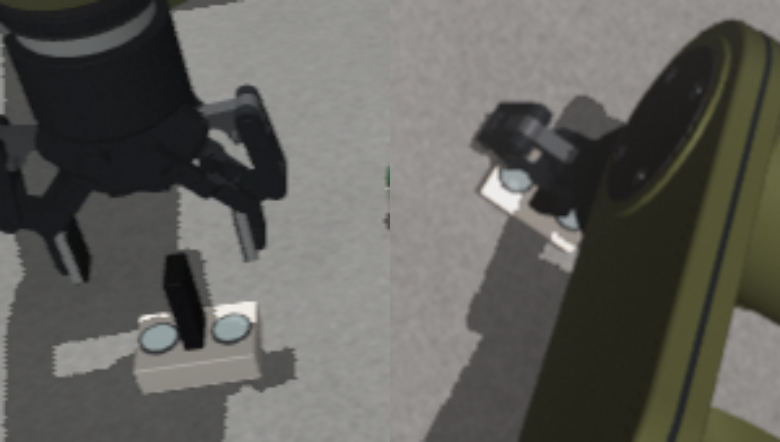

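>>> arm_command --targets '[[[0,0,0,0,0,0],[0,0,0,0,0,0],[0,0,0,0,0,0],[0,0,0,0,0,0],[0,0,0,0,0,0],[0,0,0,0,0,0],[0,0,0,0,0,0],[0,0,0,0,0,0],[0,0,0,0,0,0],[0,0,0,0,0,0]]]' --jaw 140

```text
t: 3.63
position: [0.4607, -0.2039, 0.045]
eef_rot: [0.957, -0.291, -0.0, -0.0]
contact_force: [0.1, 0.4, -0.3]
gripper_width: 0.452
```

```bash
python3 - <<'E'
from plant import arm
from h import *
s=rep(arm)
d=arm.get_image("scene");x0,y0,w,h=120,150,110,130;f=4.5
im=cv2.resize(d["image"][y0:y0+h,x0:x0+w],None,fx=f,fy=f)
R=Ro.from_quat(s["eef_rot"]).as_matrix();p=s["position"]
for dz in(0,-.019):
  L=[p+R[:,1]*k*.02+R[:,2]*dz for k in(-1,1)]
  q=((proj(d,L)+.5-[x0,y0])*f).astype(int);cv2.line(im,tuple(map(int,q[0])),tuple(map(int,q[1])),(0,0,255),1)
cv2.imwrite("pics/g2.png",im)
E
```

```text
t 3.63 p [ 0.4607 -0.2039  0.045 ] jawang 56.15 zax [-1.e-04  1.e-04 -1.e+00] F [ 0.1  0.4 -0.3] w 0.452 st -0.135 0.2267 q [-0.52 -0.04  2.11  0.    1.08  1.64]
```

View pics/g2.png

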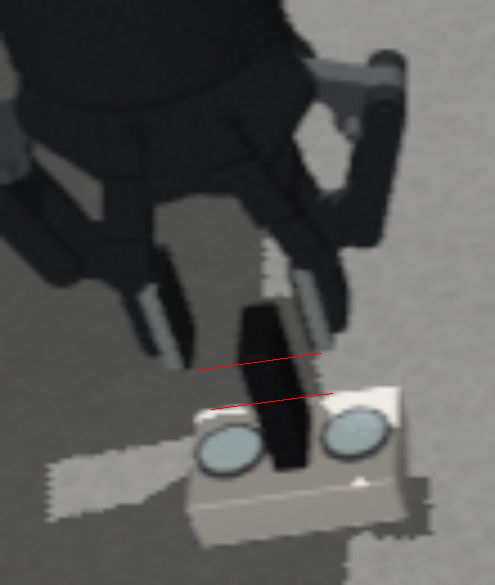

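>>> arm_command --targets '[[[0,0,0,0,0,0],[0,0,0,0,0,0],[0,0,0,0,0,0],[0,0,0,0,0,0],[0,0,0,0,0,0],[0,0,0,0,0,0],[0,0,0,0,0,0],[0,0,0,0,0,0],[0,0,0,0,0,0],[0,0,0,0,0,0]]]' --jaw 255

```text
t: 4.52
position: [0.4609, -0.2039, 0.0452]
eef_rot: [0.957, -0.291, 0.0, -0.0]
contact_force: [0.2, 0.9, 1.9]
gripper_width: 0.119
```

```bash
python3 - <<'E'
from plant import arm
from h import *
s=rep(arm)
d=arm.get_image("scene");x0,y0,w,h=120,150,110,130;f=4.5
im=cv2.resize(d["image"][y0:y0+h,x0:x0+w],None,fx=f,fy=f)
R=Ro.from_quat(s["eef_rot"]).as_matrix();p=s["position"]
for dz in(0,-.019):
  L=[p+R[:,1]*k*.02+R[:,2]*dz for k in(-1,1)]
  q=((proj(d,L)+.5-[x0,y0])*f).astype(int);cv2.line(im,tuple(map(int,q[0])),tuple(map(int,q[1])),(0,0,255),1)
cv2.imwrite("pics/g3.png",im)
E
```

```text
t 4.52 p [ 0.4609 -0.2039  0.0452] jawang 56.14 zax [ 3.e-04  0.e+00 -1.e+00] F [0.2 0.9 1.9] w 0.119 st -0.135 0.2265 q [-0.52 -0.04  2.11  0.    1.08  1.64]
```

View pics/g3.png

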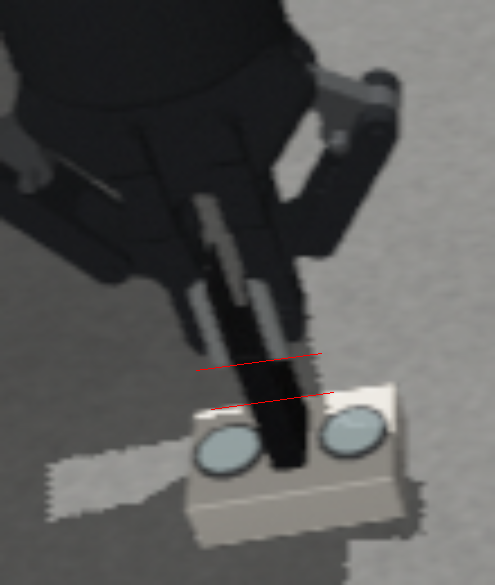

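Gripped: the opening stopped at about 10 mm on the tab, and the carrier is still flat. Next I'll lift, then move over the front lane to station (-75, -4) mm at 100.5°.

>>> arm_command --targets '[[[0,0,0.2,0,0,0],[0,0,0.4,0,0,0],[0,0,0.5,0,0,0],[0,0,0.5,0,0,0],[0,0,0.4,0,0,0],[0.36,0.168,0,0,0,0.592],[0.36,0.168,0,0,0,0.592],[0.36,0.168,0,0,0,0.592],[0.36,0.168,0,0,0,0.592],[0.36,0.168,0,0,0,0.592]]]'

```text
t: 5.4
position: [0.5328, -0.1702, 0.1249]
eef_rot: [0.986, -0.164, -0.001, 0.0]
contact_force: [-0.3, -0.5, -0.1]
gripper_width: 0.116
```

>>> arm_command --targets '[[[0.36,0.168,0,0,0,0.592],[0.36,0.168,0,0,0,0.592],[0.36,0.168,0,0,0,0.592],[0.36,0.168,0,0,0,0.592],[0.36,0.168,0,0,0,0.592],[0.36,0.168,0,0,0,0.592],[0.36,0.168,0,0,0,0.592],[0.36,0.168,0,0,0,0.592],[0.36,0.168,0,0,0,0.592],[0.36,0.168,0,0,0,0.592]]]'

```text
t: 6.23
position: [0.6768, -0.103, 0.1246]
eef_rot: [0.996, 0.093, -0.001, 0.0]
contact_force: [-0.6, -0.8, -1.8]
gripper_width: 0.114
```

```bash
python3 - <<'E'
from plant import arm
from h import *
rep(arm)
o=[]
for n,x0,y0,w,h in(("scene",200,120,250,230),("top",200,60,250,230)):
    o.append(cv2.resize(arm.get_image(n)["image"][y0:y0+h,x0:x0+w],None,fx=1.6,fy=1.6))
cv2.imwrite("pics/l1.png",np.hstack(o))
E
```

```text
t 6.23 p [ 0.6768 -0.103   0.1246] jawang 100.69 zax [-1.6e-03 -3.0e-04 -1.0e+00] F [-0.6 -0.8 -1.8] w 0.114 st -0.0751 -0.0042 q [-0.23  0.26  1.64 -0.    1.25  1.16]
```

View pics/l1.png

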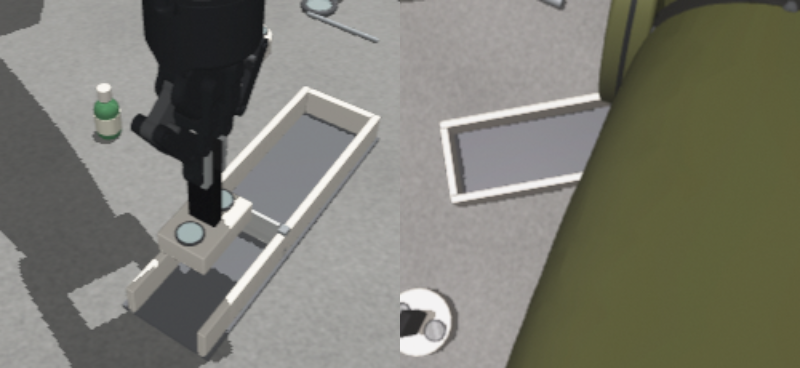

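```bash
python3 - <<'E'
from plant import arm
from h import *
s=arm.state();d=arm.get_image("scene");x0,y0,w,h=270,190,120,160;f=3.7
im=cv2.resize(d["image"][y0:y0+h,x0:x0+w],None,fx=f,fy=f,interpolation=cv2.INTER_CUBIC)
p=s["position"];b=p[2]-.0452
for z,hx,hy,col in((b+.022,.035,.023,(0,255,0)),(b,.035,.023,(255,0,0))):
    P=[[*(p[:2]+UX*hx*i+UY*hy*j),z] for i,j in((1,1),(1,-1),(-1,-1),(-1,1))]
    cv2.polylines(im,[((proj(d,P)+.5-[x0,y0])*f).astype(int).reshape(-1,1,2)],True,col,1)
S=lambda x,y,z:[*(O+UX*x+UY*y),z]
P=[S(-.13,.033,.034),S(0,.033,.034),S(0,-.033,.034),S(-.13,-.033,.034)]
cv2.polylines(im,[((proj(d,P)+.5-[x0,y0])*f).astype(int).reshape(-1,1,2)],True,(0,0,255),1)
cv2.imwrite("pics/l2.png",im)
E
```

```text
(no output)
```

View pics/l2.png

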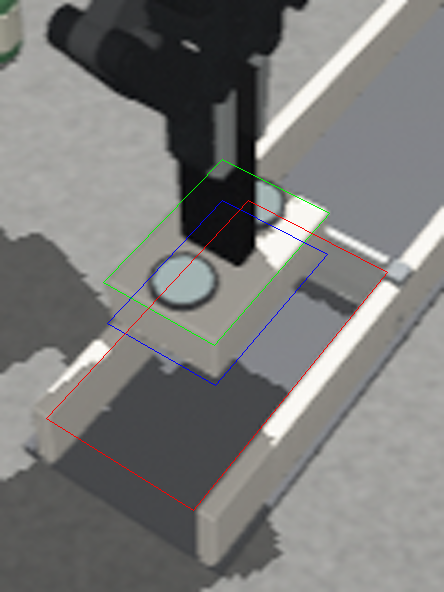

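The carrier and lane overlays match to about 2 mm, so I'll lower it.

>>> arm_command --targets '[[[0,0,-0.24,0,0,0],[0,0,-0.24,0,0,0],[0,0,-0.24,0,0,0],[0,0,-0.24,0,0,0],[0,0,-0.24,0,0,0],[0,0,-0.24,0,0,0],[0,0,-0.24,0,0,0],[0,0,-0.1,0,0,0],[0,0,-0.08,0,0,0],[0,0,0,0,0,0]]]'

```text
t: 7.22
position: [0.6765, -0.103, 0.05]
eef_rot: [0.996, 0.092, -0.0, -0.0]
contact_force: [0.0, 0.8, -1.4]
gripper_width: 0.114
```

```bash
python3 - <<'E'
from plant import arm
from h import *
rep(arm)
d=arm.get_image("scene");x0,y0,w,h=270,190,120,160
cv2.imwrite("pics/l3.png",cv2.resize(d["image"][y0:y0+h,x0:x0+w],None,fx=3.7,fy=3.7,interpolation=cv2.INTER_CUBIC))
E
```

```text
t 7.22 p [ 0.6765 -0.103   0.05  ] jawang 100.55 zax [-8.e-04  4.e-04 -1.e+00] F [ 0.   0.8 -1.4] w 0.114 st -0.075 -0.0039 q [-0.23  0.33  1.68  0.    1.13  1.16]
```

View pics/l3.png

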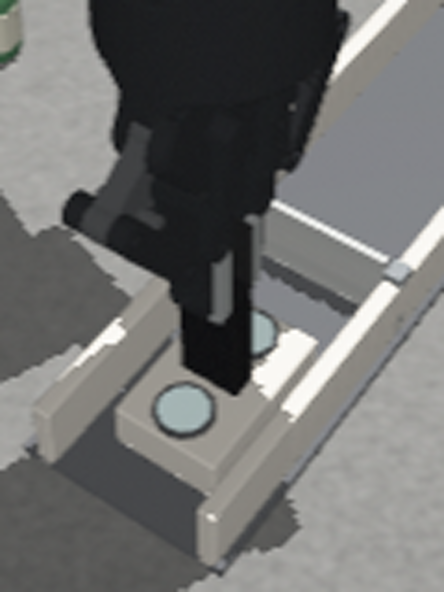

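It sits between the walls. I'll let it settle on the floor by opening briefly, then take it again.

>>> arm_command --targets '[[[0,0,-0.02,0,0,0],[0,0,0,0,0,0],[0,0,0,0,0,0],[0,0,0,0,0,0],[0,0,0,0,0,0],[0,0,0,0,0,0],[0,0,0,0,0,0],[0,0,0,0,0,0],[0,0,0,0,0,0],[0,0,0,0,0,0]]]' --jaw 150

```text
t: 8.1
position: [0.6767, -0.1032, 0.0498]
eef_rot: [0.996, 0.092, -0.0, -0.0]
contact_force: [-0.1, -0.2, -0.4]
gripper_width: 0.413
```

```bash
python3 - <<'E'
from plant import arm
from h import *
rep(arm)
d=arm.get_image("scene");x0,y0,w,h=270,190,120,160
cv2.imwrite("pics/l4.png",cv2.resize(d["image"][y0:y0+h,x0:x0+w],None,fx=3.7,fy=3.7,interpolation=cv2.INTER_CUBIC))
E
```

```text
t 8.1 p [ 0.6767 -0.1032  0.0498] jawang 100.55 zax [-1.e-04  0.e+00 -1.e+00] F [-0.1 -0.2 -0.4] w 0.413 st -0.0753 -0.004 q [-0.23  0.33  1.68 -0.    1.13  1.16]
```

View pics/l4.png

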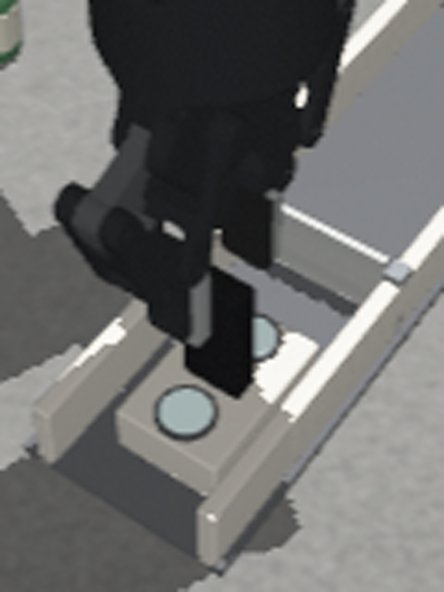

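It stands flat in the front lane. Regrip, then begin the push.

>>> arm_command --targets '[[[0,0,-0.03,0,0,0],[0,0,0,0,0,0],[0,0,0,0,0,0],[0,0,0,0,0,0],[0,0,0,0,0,0],[0,0,0,0,0,0],[0,0,0,0,0,0],[0,0,0,0,0,0],[0,0,0,0,0,0],[0,0,0,0,0,0]]]' --jaw 255

```text
t: 8.98
position: [0.6767, -0.1032, 0.0485]
eef_rot: [0.996, 0.092, -0.0, 0.0]
contact_force: [-0.5, 0.1, -1.0]
gripper_width: 0.115
```

>>> arm_command --targets '[[[-0.02,0.1,0,0,0,0],[-0.0365,0.197,0,0,0,0],[-0.0365,0.197,0,0,0,0],[-0.0365,0.197,0,0,0,0],[-0.0365,0.197,0,0,0,0],[-0.0365,0.197,0,0,0,0],[-0.0365,0.197,0,0,0,0],[-0.0365,0.197,0,0,0,0],[-0.0365,0.197,0,0,0,0],[-0.0365,0.197,0,0,0,0]]]'

```text
t: 9.82
position: [0.6629, -0.0273, 0.0489]
eef_rot: [0.996, 0.092, 0.0, -0.0]
contact_force: [2.3, -0.6, -0.9]
gripper_width: 0.119
```

```bash
python3 - <<'E'
from plant import arm
from h import *
rep(arm)
d=arm.get_image("scene");x0,y0,w,h=270,150,170,160
cv2.imwrite("pics/l5.png",cv2.resize(d["image"][y0:y0+h,x0:x0+w],None,fx=3.6,fy=3.6,interpolation=cv2.INTER_CUBIC))
E
```

```text
t 9.82 p [ 0.6629 -0.0273  0.0489] jawang 100.54 zax [ 7.e-04  3.e-04 -1.e+00] F [ 2.3 -0.6 -0.9] w 0.119 st 0.0019 -0.0043 q [-0.12  0.29  1.74  0.    1.12  1.26]
```

View pics/l5.png

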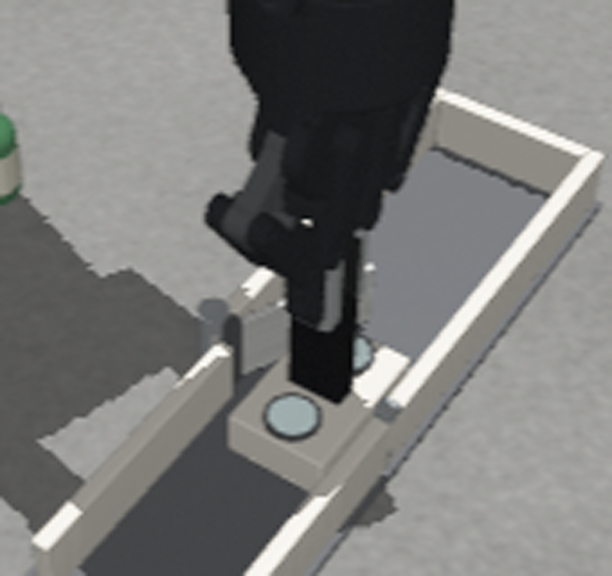

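The carrier is halfway through and the flap has swung open along its side. Contact forces are about 2 N, so I'll continue.

>>> arm_command --targets '[[[-0.0365,0.197,0,0,0,0],[-0.0365,0.197,0,0,0,0],[-0.0365,0.197,0,0,0,0],[-0.0365,0.197,0,0,0,0],[-0.0365,0.197,0,0,0,0],[-0.0365,0.197,0,0,0,0],[-0.0365,0.197,0,0,0,0],[-0.0365,0.197,0,0,0,0],[-0.0365,0.197,0,0,0,0],[-0.0365,0.197,0,0,0,0]]]'

```text
t: 10.7
position: [0.648, 0.0513, 0.0486]
eef_rot: [0.996, 0.092, -0.0, 0.0]
contact_force: [0.9, 0.3, -1.4]
gripper_width: 0.116
```

>>> arm_command --targets '[[[-0.0365,0.197,0,0,0,0],[-0.0365,0.197,0,0,0,0],[-0.0365,0.197,0,0,0,0],[-0.0365,0.197,0,0,0,0],[-0.0365,0.197,0,0,0,0],[-0.0365,0.197,0,0,0,0],[0,0,0,0,0,0],[0,0,0,0,0,0],[0,0,0,0,0,0],[0,0,0,0,0,0]]]'

```text
t: 11.53
position: [0.6394, 0.0975, 0.0486]
eef_rot: [0.996, 0.092, -0.0, 0.0]
contact_force: [0.4, 0.6, -1.1]
gripper_width: 0.115
```

```bash
python3 - <<'E'
from plant import arm
from h import *
rep(arm)
d=arm.get_image("scene");x0,y0,w,h=270,150,190,160
cv2.imwrite("pics/l6.png",cv2.resize(d["image"][y0:y0+h,x0:x0+w],None,fx=3.6,fy=3.6,interpolation=cv2.INTER_CUBIC))
E
```

```text
t 11.53 p [0.6394 0.0975 0.0486] jawang 100.52 zax [-1.e-04 -1.e-04 -1.e+00] F [ 0.4  0.6 -1.1] w 0.115 st 0.1288 -0.004 q [ 0.07  0.26  1.78 -0.    1.11  1.46]
```

View pics/l6.png

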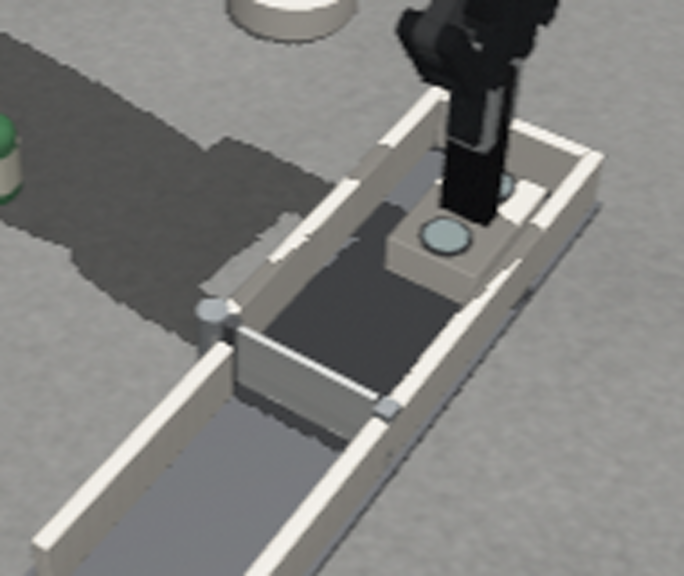

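The gate is shut behind the carrier, at station x ≈ 129 mm. Release, then rise.

>>> arm_command --targets '[[[0,0,0,0,0,0],[0,0,0,0,0,0],[0,0,0,0,0,0],[0,0,0,0,0,0],[0,0,0,0,0,0],[0,0,0,0,0,0],[0,0,0,0,0,0],[0,0,0,0,0,0],[0,0,0,0,0,0],[0,0,0,0,0,0]]]' --jaw 110

```text
t: 12.42
position: [0.6394, 0.0979, 0.0486]
eef_rot: [0.996, 0.092, -0.0, -0.0]
contact_force: [0.3, -0.1, 0.4]
gripper_width: 0.569
```

>>> arm_command --targets '[[[0,0,0.1,0,0,0],[0,0,0.3,0,0,0],[0,0,0.5,0,0,0],[0,0,0.5,0,0,0],[0,0,0.6,0,0,0],[0,0,0.6,0,0,0],[0,0,0.6,0,0,0],[0,0,0.5,0,0,0],[0,0,0.2,0,0,0],[0,0,0,0,0,0]]]'

```text
t: 13.25
position: [0.6412, 0.098, 0.2089]
eef_rot: [0.996, 0.092, 0.003, 0.0]
contact_force: [0.5, -0.2, -0.7]
gripper_width: 0.566
```

>>> arm_command --targets '[[[0,-0.6,0,0,0,0],[0,-0.8,0,0,0,0],[0,-0.8,0,0,0,0],[0,-0.8,0,0,0,0],[0,-0.8,0,0,0,0],[0,-0.8,0,0,0,0],[0,-0.8,0,0,0,0],[0,-0.8,0,0,0,0],[0,-0.5,0,0,0,0],[0,0,0,0,0,0]]]'

```text
t: 14.08
position: [0.6382, -0.1739, 0.2024]
eef_rot: [0.996, 0.09, -0.002, -0.0]
contact_force: [0.3, 0.3, 1.2]
gripper_width: 0.566
```

```bash
python3 - <<'E'
from plant import arm
from h import *
rep(arm)
o=[]
for n,x0,y0,w,h in(("scene",270,100,190,210),("top",170,80,190,210)):
    d=arm.get_image(n);f=2.1
    im=cv2.resize(d["image"][y0:y0+h,x0:x0+w],None,fx=f,fy=f)
    c=O+UX*.1288+UY*-.004
    P=[[*(c+UX*.035*i+UY*.023*j),.026] for i,j in((1,1),(1,-1),(-1,-1),(-1,1))]
    cv2.polylines(im,[((proj(d,P)+.5-[x0,y0])*f).astype(int).reshape(-1,1,2)],True,(0,255,0),1)
    o.append(im)
cv2.imwrite("pics/f.png",np.hstack(o))
E
```

```text
t 14.08 p [ 0.6382 -0.1739  0.2024] jawang 100.3 zax [-3.1e-03 -3.0e-04 -1.0e+00] F [0.3 0.3 1.2] w 0.566 st -0.1378 0.0467 q [-0.35  0.15  1.62 -0.    1.37  1.04]
```

View pics/f.png

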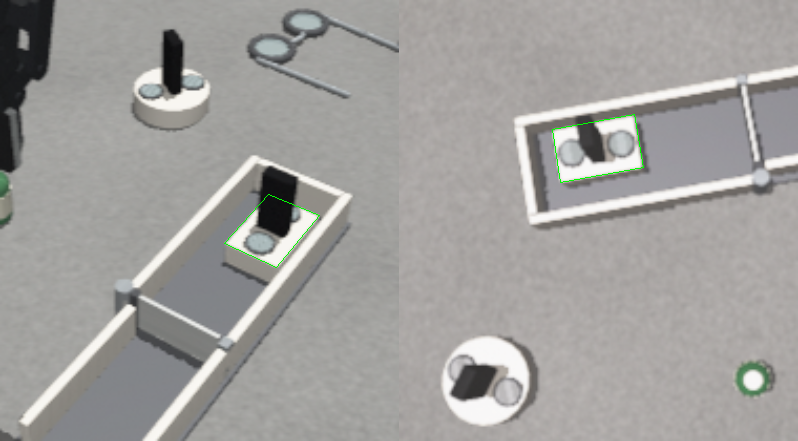

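The carrier's top face matches the flat overlay in both views, at (272,232) in the left picture and (597,148) in the right. The gate is shut, the round carrier hasn't moved, and the arm is clear.

```bash
python3 - <<'E'
from plant import arm
print(arm.job_done())
E
```

```text
the job is handed in; nothing more can be done
None
```

The rectangular carrier is in the bay, standing flat, with the gate shut behind it, and the job was handed in at about 14 s of the 42 s allowed.

- **What I did:** I took it by its tab and set it in the front lane. I opened the fingers briefly so it settled on the floor, then gripped it again. I pushed it through the gate to station x ≈ 129 mm, y ≈ -4 mm, let go and moved the arm clear. Contact forces read at the end of each move were about 2 N or less.
- **Last checks:** Both cameras show the carrier flat, matching the expected outline to within about 1–2 mm. The round carrier is still where it was.
- **One disagreement:** The fingertips looked about 10 mm higher in the pictures than the arm's reported position implied. The grip held on the upper part of the tab, so I changed nothing.

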